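# Release a leak-tested cylinder from a left-hand clamp and put it in its carrier

### The arm

A 6-joint arm with a two-finger parallel gripper is mounted at the origin on the work surface. World frame = base frame: x ahead of the robot, y to its left, z up, the work surface at z = 0. Lengths are in mm, angles in rad, forces in N, time in s.
With the tool pointing down it reaches from about 400 to 925 mm from the base axis. Payload 12.5 kg.
Tool frame: the origin (TCP) lies at the very end of the fingers, on their centre line; the grasp point (between the pads) lies 19 mm behind it; z points along the fingers, y is the line along which they close (so a half turn about z gives the same grasp; the last joint's range is limited). The gripper opens to 95 mm and grips with 3 to 60 N. Pads are 20 mm wide; open, the fingers measure 119 mm over their backs; the gripper's body (75 mm by 180 mm) begins 59 mm behind the grasp point.
Start: joints at [-1.302, 0.491, 1.559, -0, 1.092, -0.106], TCP at [228.828, -581.625, 187.961] pointing down, gripper open.
Joint ranges: [-3.1, 3.1], [-0.84, 2.19], [0.05, 2.79], [-1.13, 4.28], [0.06, 2.93], [-2.69, 2.69]. Speed limits (rad/s): [2.22, 2.22, 2.79, 3.14, 3.14, 3.14].

### API

Orientations are given as [roll, pitch, yaw] about the fixed x, y, z axes, in that order (R = Rz(yaw) Ry(pitch) Rx(roll)).
In Python, from cell import * gives the robot as it stands.
- The arm moves only by the tool step_arm, never from a script. Its argument "plan" is a list of rows, each an object of numbers: "x", "y", "z": the shift along the tool's x, y, z in units of 25 mm (1.0 is 25 mm); "rx", "ry", "rz": the turn, a rotation vector about the tool's x, y, z in units of 0.1 rad (1.0 is 0.1 rad). In form: [{"x": .., "y": .., "z": .., "rx": .., "ry": .., "rz": ..}, ...]. A call has exactly 10 rows; each row shifts and turns the commanded pose from where the row before left it, along the tool's axes as they then stand; what a row does not reach is not made up. A row lasts 1/12 s, in which the tool goes at most 41.7 mm and 7.16 degrees, less where a joint would pass 70% of its speed; a pose out of reach is approached as far as the arm can. A call with a number of a shift or a turn outside -1 to 1 is refused whole. A call with a gripper value outside its range is refused whole. "jaw" is the closure, from -1 (fully open) to 1 (shut), so that 0 is half open, set as the call begins (left out, the last holds). The fingers move at their own pace and stop on an object; the grip force is fixed at half the most. Time passes only in rows, so rows that do not move let the fingers close, or fill a call up. It gives the time, the measured TCP pose, the force, the opening and the grip force at its end, in the units of the state.
- state(): the state, without advancing time (a new reading comes with each control period).
- read_camera(name): name is "scene" or "side" or "wrist"; returns a dict with "image" (480x640x3 uint8, red, green, blue), "depth" (480x640 float32, mm along the optical axis (not along the pixel's ray), 0 where there is no reading), "vfov" (degrees; the focal length in pixels is half the picture's height over the tangent of half this angle, whatever the lens; pixels are square), "cx", "cy" (the principal point, pixels), "R" (3x3) and "t" (3): a world point X has camera coordinates R X + t. Camera axes: x right, y down, z forward; pixel columns grow to the right and rows downward; lengths in mm; the calibration is good to about 2 mm. A picture is of the moment at which its call begins.
- job_done(): hands the job in; it is judged then, once.
The state is a dict: "t": time; "joints": joint angles; "qvel": joint speeds; "tau": joint torques, N m; "eef_pos": TCP position; "tcp_rot": TCP orientation; "ft_force": force on the tool from outside, world axes, zero at the start; "moment": the same for the moment, N m; "opening": opening from 0.0 (shut) to 1.0 (fully open); "grip_force": force on a finger pad.
Only numpy, scipy, OpenCV 4.12 (cv2) and the standard library are available. Lean on these libraries where they do the work, as an engineer would, in place of code of your own. Each camera call takes 0.05 s, during which the arm holds its last target. There are 200 camera calls.

### The job

Take the leak-tested pneumatic cylinder (white barrel, black end caps) out of the clamp fixture: the red clamp knob has a left-hand thread, so loosen it by turning it clockwise (seen from above) until its white mark points at the green mark, let go of it and leave it there, and never screw it down tight. Then draw the cylinder out along the fixture's base until all of it is clear of the bridge and let go so that it lies on the base; take it again by the middle of its barrel, lift it off and lay it, fittings up, in the carrier with an end cap in each yellow saddle. Do not disturb the spare cylinder, the two loose fittings or the bottle on the bench.

Things in the scene. Friction and masses are not known exactly. Their poses are not given: they have to be found in the camera images.
- knob (a joint): angle of the red clamp knob (rad), grows clockwise seen from above. 0: screwed down tight (hard stop); starts at 0.2 to 0.8; 2.6: white mark exactly at the green mark; hard stop at 3.3. Stays where left (friction 0.12 N m) and keeps its height; turning clockwise raises a steel tongue under the bridge, 6 mm per rad, which blocks the cylinder's rear fitting until about 1.7 rad
- knob_grip (a point): the knob: red bar 64 mm long, 18 wide, 30 tall, on a black disc of 60 mm diameter, axis upright. Point on the axis, 8 mm below the bar's top, 22 mm above the disc; grip it there across the 18 mm from above, in two grasps of up to 1.3 rad or so. Its x axis runs along the bar to the end with the white mark (a line on top from centre to that end, and down the end), z up
- release_mark (a point): the green mark on top of the dial plate round the knob, 37.5 mm from the knob's axis towards -x of the fixture, the side where the cylinder's free end sticks out
- fixture: clamp fixture, fixed; origin under its base, z up. Flat base without lips: x -155 to 145 mm, y +-65, 15 thick. White bridge across it at x 62 to 98 (62 wide and 72 high inside; top 88 above the base). Dial plate of 88 mm diameter on top, centred at x 80; knob on that axis, up to 126 above the base. Grey seal head at x 114 to 142, 60 high. The cylinder comes out towards -x
- cylinder_center (a point): centre of the cylinder to take out, 25 mm above its underside; x along its 160 mm length, z up. White square barrel 40 x 40 mm, black end caps 50 x 50, 24 long, a brass fitting (16 diameter, 12 tall) on each. About 0.42 kg. Starts lying along the fixture's x, centre at fixture x 27 mm, y 0; clear of the bridge when the centre is below x -23; at x -53 it still lies wholly on the base
- front_cap (a point): centre of the cylinder's front end cap, 68 mm from the cylinder's centre towards its -x, half-way up; at the start it is the open end, at fixture x -41 mm, and can be gripped across its 50 mm from above
- carrier: carrier, fixed: grey plate 210 x 110 x 8 mm, origin under its centre, x along it, z up. At each end a yellow saddle: two side walls (x 60 to 86 mm from the centre, 60 apart inside, tops 34 above the bench) and an end stop (172 between the two, tops 30 above the bench). Middle open for fingers. The cylinder lies on the plate, centred, 33 mm above the bench, along x either way round
- spare_center (a point): centre of another cylinder of the same size, aluminium barrel and blue end caps, lying on the bench at the left: leave it
- fitting_a_center (a point): brass fitting, 34 mm diameter, 40 mm tall, standing between the fixture and the carrier (centre half-way up): leave it
- fitting_b_center (a point): blue fitting, 34 mm diameter, 40 mm tall, standing between the fixture and the carrier (centre half-way up): leave it
- sealant_center (a point): white bottle, 50 mm diameter, 110 mm tall, standing behind (centre half-way up): leave it

How it is judged:
By the outcome, as a careful person would: the job done as asked, in the order asked, and still so for the second after the job is handed in, with the robot touching nothing.
It also fails if it takes over 72 s, if anything falls off the work surface, if the arm or the gripper's body presses on something with over 40 N, if the wrist force passes 120 N, or if a joint passes its speed limit or range.

## Working session

There is one attempt and no reset: what is moved stays moved. The work goes in short steps, Python scripts to look and compute and a tool call to move; the robot and the scene stay as the last step left them, time stands still between calls to the robot, and variables do not carry over. Pictures are saved under pics/ and viewed, at most 10 in all, crops included, and the job is handed in when it is done.

Besides the shell and the picture viewer there is one more tool, called after "Request:" in YAML: its name, and indented under it one key for each argument. step_arm: Moves the arm, as the interface text tells. Shifts and turns lie within -1 to 1; 1 stands for 25 mm of shift or 0.1 rad of turn. Its arguments: {"type":"object","properties":{"plan":{"type":"array","items":{"type":"object","properties":{"x":{"type":"number"},"y":{"type":"number"},"z":{"type":"number"},"rx":{"type":"number"},"ry":{"type":"number"},"rz":{"type":"number"}}}},"jaw":{"type":"number"}},"required":["plan"]}

```bash
mkdir -p pics; ls
cat > h.py <<'E'
from cell import *
import numpy as np, cv2
def cam(n,save=None):
    c=read_camera(n)
    if save: cv2.imwrite('pics/'+save,cv2.cvtColor(c['image'],cv2.COLOR_RGB2BGR))
    return c
def K(c):
    f=240/np.tan(np.radians(c['vfov'])/2); return f
def onz(c,u,v,z):
    f=K(c);R=np.array(c['R']);t=np.array(c['t']);d=R.T@np.array([(u-c['cx'])/f,(v-c['cy'])/f,1]);o=-R.T@t
    return o+d*(z-o[2])/d[2]
def cloud(c):
    f=K(c);R=np.array(c['R']);t=np.array(c['t']);v,u=np.mgrid[:480,:640];D=c['depth']
    P=np.stack([(u-c['cx'])/f*D,(v-c['cy'])/f*D,D],-1)
    return (P-t)@R
E
python3 - <<'E'
from h import *
for n in('scene','side'):
    c=cam(n,n+'0.png');np.savez(n+'0.npz',**c);print(n,c['vfov'],c['cx'],c['cy'],np.round(-np.array(c['R']).T@c['t']))
print(state())
E
```

```text
pics
scene 49.258318301083406 318.82458052225826 239.06388215392627 [1271. -359.  689.]
side 47.684859854795874 320.96644458731663 242.6360464139957 [367. 870. 930.]
{'t': 0.1, 'joints': array([-1.30159600e+00,  4.91480012e-01,  1.55936328e+00, -3.07165556e-05,
        1.09173118e+00, -1.05593708e-01]), 'qvel': array([ 0.00105426, -0.00417539, -0.00231524, -0.00075501,  0.0009798 ,
        0.00078271]), 'tau': array([ 1.96361187e-03, -6.13622475e+01, -2.58606684e+01,  6.93929521e-02,
        4.69911215e-02, -2.39145680e-05]), 'eef_pos': array([ 228.75409725, -581.37698324,  187.44086333]), 'tcp_rot': array([-3.14061343e+00, -7.63882130e-05,  3.74808172e-01]), 'ft_force': array([ 0.10108803,  0.23283118, -0.29359142]), 'moment': array([-0.01447331, -0.01086144, -0.02515573]), 'grip_force': 0.0, 'opening': 0.9974725969942942}
```

View pics/scene0.png

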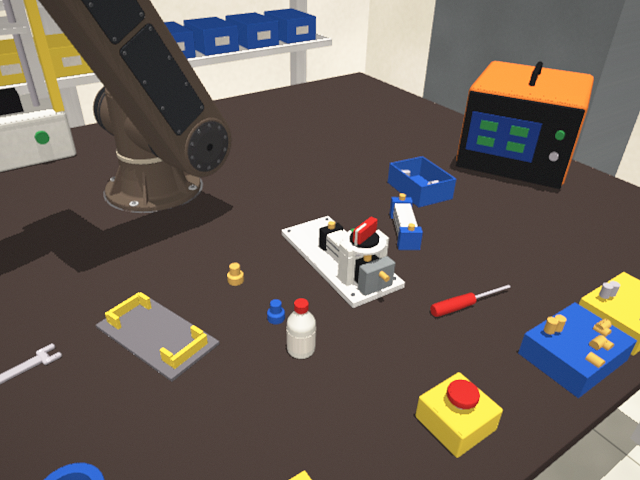

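View pics/side0.png

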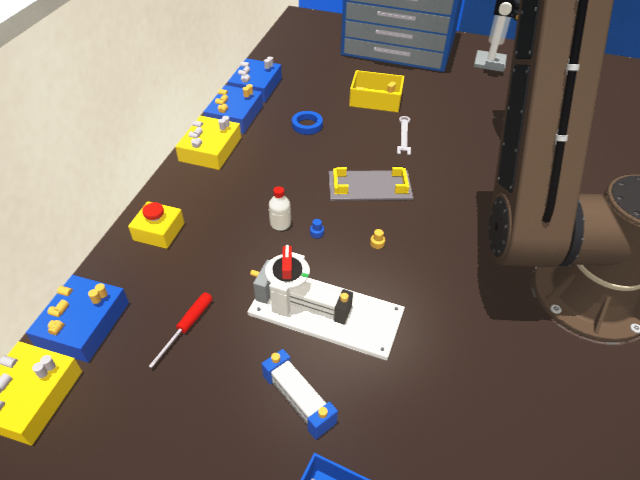

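Scene: the fixture lies at about (345,258), with the red knob at (365,235), the carrier at (157,332), the fittings at (235,274) and (276,312), and the bottle at (300,330). Side: the base spans (250–403, 280–349), with the knob at (287,262) and the carrier at (370,184). Next I measure these from depth and colour.

Run:
```python
from h import *
for n in('side','scene'):
    c=dict(np.load(n+'0.npz'));P=cloud(c);I=c['image'].astype(int);r,g,b=I[...,0],I[...,1],I[...,2];z=P[...,2]
    hsv=cv2.cvtColor(c['image'],cv2.COLOR_RGB2HSV).astype(int);h,s,v=[hsv[...,i] for i in range(3)]
    B=(P[...,0]>200)&(P[...,0]<900)&(abs(P[...,1])<600)&(c['depth']>0)
    def rect(m,name):
        m=(m&B).astype(np.uint8);k,l,st,ce=cv2.connectedComponentsWithStats(m)
        if k<2: print(n,name,'none');return
        for i in np.argsort(-st[1:,4])[:2]+1:
            if st[i,4]<15: continue
            q=P[l==i];R=cv2.minAreaRect(q[:,:2].astype(np.float32))
            print(n,name,st[i,4],np.round(ce[i]),'mean',np.round(q.mean(0)),'z',np.round(np.percentile(q[:,2],[5,95])),'rect',np.round(R[0],1),np.round(R[1]),round(R[2],1))
    rect((s<50)&(v>170)&(abs(z-15)<6),'base')
    rect((s<70)&(v>70)&(abs(z-8)<5),'carrier')
    rect((h>20)&(h<33)&(s>150)&(z>12)&(z<40),'saddle')
    rect(((h<6)|(h>174))&(s>150)&(abs(z-141)<6),'knob')
    rect((s<60)&(v>150)&(abs(z-141)<6),'whitemark')
    rect((h>45)&(h<85)&(s>90)&(abs(z-105)<15),'green')
    rect((v<60)&(abs(z-65)<5),'capsblack')
    rect((h>105)&(h<125)&(s>130)&(z>8)&(z<60),'blue')
    rect((h>8)&(h<22)&(s>120)&(z>5)&(z<60),'brass')
    rect((s<60)&(v>120)&(z>40)&(z<85),'white')
```

```text
side base 4379 [344. 322.] mean [490. 248.  13.] z [10. 16.] rect [535.3 226.5] [134. 300.] 86.5
side base 159 [324. 284.] mean [557. 167.  13.] z [11. 16.] rect [556.5 166.9] [15. 83.] 87.6
side carrier 1616 [368. 185.] mean [ 542. -185.    6.] z [4. 9.] rect [ 541.8 -191.5] [210. 117.] 18.8
side carrier 1223 [315. 328.] mean [543. 276.  10.] z [ 5. 13.] rect [537.3 259. ] [ 70. 300.] 86.6
side saddle 399 [374. 101.] mean [ 613. -544.   26.] z [13. 38.] rect [ 613.5 -544.9] [150.  20.] 8.3
side saddle 244 [401. 179.] mean [ 466. -213.   25.] z [13. 33.] rect [ 468.5 -215.7] [33. 83.] 18.7
side knob 177 [286. 260.] mean [618. 228. 139.] z [136. 141.] rect [619.6 222.5] [16. 63.] 19.3
side whitemark 31 [287. 250.] mean [624. 204. 140.] z [137. 142.] rect [623.7 204.7] [ 4. 30.] 19.4
side green 21 [305. 275.] mean [582. 223. 102.] z [100. 105.] rect [581.4 223.8] [12. 10.] 8.5
side capsblack none
side blue 739 [329. 469.] mean [434. 549.  42.] z [13. 59.] rect [426.9 546.7] [108.  42.] 17.1
side blue 536 [322. 420.] mean [470. 472.  38.] z [12. 51.] rect [471.1 466.1] [52. 24.] 55.1
si
[... 1271 characters left out ...]
24.] 87.8
scene capsblack 54 [360. 262.] mean [635. 200.  63.] z [60. 64.] rect [634.  200.2] [21. 23.] 88.4
scene blue 1162 [412. 187.] mean [423. 543.  36.] z [11. 57.] rect [429.3 552.2] [136. 222.] 50.4
scene blue 694 [ 76. 472.] mean [ 755. -385.   20.] z [12. 23.] rect [ 754.1 -383.2] [78. 25.] 56.0
scene brass 93 [235. 271.] mean [485.  -6.  29.] z [17. 38.] rect [481.3  -3.5] [26. 22.] 67.8
scene brass 77 [235. 280.] mean [490.  -9.  12.] z [ 6. 17.] rect [486.5  -8.8] [32. 18.] 50.9
scene white 704 [300. 329.] mean [730.  -4.  64.] z [43. 83.] rect [ 7.246e+02 -4.000e-01] [50. 35.] 58.4
scene white 563 [342. 254.] mean [588. 190.  60.] z [42. 81.] rect [573.9 203.8] [ 57. 141.] 76.8
```

Request:
step_arm:
  plan:
    - {"x": 0.88,"y": -0.8}
    - {"x": 0.88,"y": -0.8}
    - {"x": 0.88,"y": -0.8}
    - {"x": 0.88,"y": -0.8}
    - {"x": 0.88,"y": -0.8}
    - {"x": 0.88,"y": -0.8}
    - {"x": 0.88,"y": -0.8}
    - {"x": 0.88,"y": -0.8}
    - {"x": 0.88,"y": -0.8}
    - {"x": 0.88,"y": -0.8}
  jaw: -1

```text
schema error: expected keys x, y, z, rx, ry, rz
```

Request:
step_arm:
  plan:
    - {"x": 0.88,"y": -0.8}
    - {"x": 0.88,"y": -0.8}
    - {"x": 0.88,"y": -0.8}
    - {"x": 0.88,"y": -0.8}
    - {"x": 0.88,"y": -0.8}
    - {"x": 0.88,"y": -0.8}
    - {"x": 0.88,"y": -0.8}
    - {"x": 0.88,"y": -0.8}
    - {"x": 0.88,"y": -0.8}
    - {"x": 0.88,"y": -0.8}

```text
schema error: expected keys x, y, z, rx, ry, rz
```

Request:
step_arm:
  plan:
    - {"x": 0.88,"y": -0.8}
    - {"x": 0.88,"y": -0.8}
    - {"x": 0.88,"y": -0.8}
    - {"x": 0.88,"y": -0.8}
    - {"x": 0.88,"y": -0.8}
    - {"x": 0.88,"y": -0.8}
    - {"x": 0.88,"y": -0.8}
    - {"x": 0.88,"y": -0.8}
    - {"x": 0.7,"y": -0.8}
    - {"x": 0.5,"y": -0.8}

```text
schema error: expected keys x, y, z, rx, ry, rz
```

Request:
step_arm:
  plan:
    - {"rz": -1}
    - {"rz": -1}
    - {"rz": -1}
    - {"rz": -1}
    - {"rz": -1}
    - {"rz": -1}
    - {"rz": -1}
    - {"rz": -1}
    - {"rz": -1}
    - {"rz": -1}

```text
schema error: expected keys x, y, z, rx, ry, rz
```

Request:
step_arm:
  plan:
    - {"rz": -1}
    - {"rz": -1}
    - {"rz": -1}
    - {"rz": -1}
    - {"rz": -1}
    - {"rz": -0.3}
    - {}
    - {}
    - {}
    - {}

```text
schema error: expected keys x, y, z, rx, ry, rz
```

Run:
```python
from h import *
c=cam('wrist','w1.png');s=state();print(s['eef_pos'],s['tcp_rot'],s['joints'][5])
P=cloud(c);hsv=cv2.cvtColor(c['image'],cv2.COLOR_RGB2HSV).astype(int);h,sa,v=[hsv[...,i] for i in range(3)];z=P[...,2]
for nm,m in(('knob',((h<6)|(h>174))&(sa>150)&(abs(z-141)<6)),('mark',(sa<60)&(v>150)&(abs(z-141)<6)),('green',(h>45)&(h<85)&(sa>90)&(z>80))):
    q=P[m]
    if len(q)>10:
        R=cv2.minAreaRect(q[:,:2].astype(np.float32));print(nm,len(q),np.mean(np.argwhere(m),0),q.mean(0),R)
```

```text
[ 228.75113583 -581.40576153  187.50857261] [-3.14077314e+00 -6.99602994e-05  3.74765636e-01] -0.10557854173912619
```

View pics/w1.png

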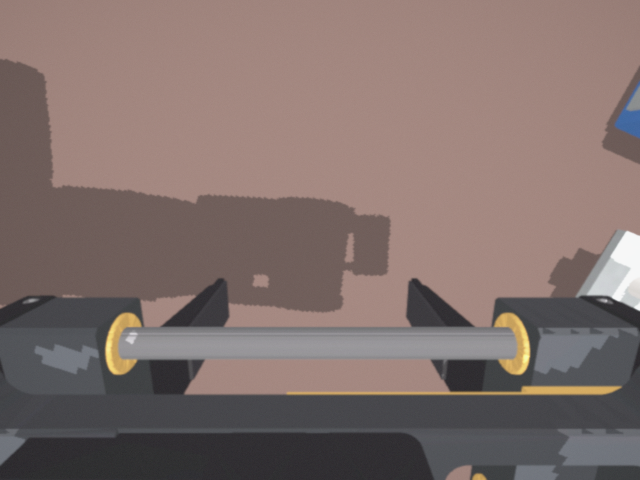

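Every row needs all six keys, so nothing moved. The wrist picture shows only bare bench between the open fingers, at about (205,330) and (435,330).

Request:
step_arm:
  plan:
    - {"x": 0.88,"y": -0.8,"z": 0,"rx": 0,"ry": 0,"rz": 0}
    - {"x": 0.88,"y": -0.8,"z": 0,"rx": 0,"ry": 0,"rz": 0}
    - {"x": 0.88,"y": -0.8,"z": 0,"rx": 0,"ry": 0,"rz": 0}
    - {"x": 0.88,"y": -0.8,"z": 0,"rx": 0,"ry": 0,"rz": 0}
    - {"x": 0.88,"y": -0.8,"z": 0,"rx": 0,"ry": 0,"rz": 0}
    - {"x": 0.88,"y": -0.8,"z": 0,"rx": 0,"ry": 0,"rz": 0}
    - {"x": 0.88,"y": -0.8,"z": 0,"rx": 0,"ry": 0,"rz": 0}
    - {"x": 0.88,"y": -0.8,"z": 0,"rx": 0,"ry": 0,"rz": 0}
    - {"x": 0.88,"y": -0.8,"z": 0,"rx": 0,"ry": 0,"rz": 0}
    - {"x": 0.88,"y": -0.8,"z": 0,"rx": 0,"ry": 0,"rz": 0}
  jaw: -1

```text
t: 0.98
eef_pos: [360.6, -313.6, 187.9]
tcp_rot: [-3.142, 0.0, 0.375]
ft_force: [0.7, 0.2, -0.1]
opening: 1.001
grip_force: 0.0
```

Request:
step_arm:
  plan:
    - {"x": 0.88,"y": -0.8,"z": 0,"rx": 0,"ry": 0,"rz": 0}
    - {"x": 0.88,"y": -0.8,"z": 0,"rx": 0,"ry": 0,"rz": 0}
    - {"x": 0.88,"y": -0.8,"z": 0,"rx": 0,"ry": 0,"rz": 0}
    - {"x": 0.88,"y": -0.8,"z": 0,"rx": 0,"ry": 0,"rz": 0}
    - {"x": 0.88,"y": -0.8,"z": 0,"rx": 0,"ry": 0,"rz": 0}
    - {"x": 0.88,"y": -0.8,"z": 0,"rx": 0,"ry": 0,"rz": 0}
    - {"x": 0.88,"y": -0.8,"z": 0,"rx": 0,"ry": 0,"rz": 0}
    - {"x": 0.88,"y": -0.8,"z": 0,"rx": 0,"ry": 0,"rz": 0}
    - {"x": 0.88,"y": -0.8,"z": 0,"rx": 0,"ry": 0,"rz": 0}
    - {"x": 0.88,"y": -0.8,"z": 0,"rx": 0,"ry": 0,"rz": 0}

```text
t: 1.82
eef_pos: [492.2, -46.8, 187.9]
tcp_rot: [3.142, 0.0, 0.375]
ft_force: [0.2, -0.1, 0.0]
opening: 1.001
grip_force: 0.0
```

Request:
step_arm:
  plan:
    - {"x": 0.88,"y": -0.8,"z": 0,"rx": 0,"ry": 0,"rz": 0}
    - {"x": 0.88,"y": -0.8,"z": 0,"rx": 0,"ry": 0,"rz": 0}
    - {"x": 0.88,"y": -0.8,"z": 0,"rx": 0,"ry": 0,"rz": 0}
    - {"x": 0.88,"y": -0.8,"z": 0,"rx": 0,"ry": 0,"rz": 0}
    - {"x": 0.88,"y": -0.8,"z": 0,"rx": 0,"ry": 0,"rz": 0}
    - {"x": 0.88,"y": -0.8,"z": 0,"rx": 0,"ry": 0,"rz": 0}
    - {"x": 0.88,"y": -0.8,"z": 0,"rx": 0,"ry": 0,"rz": 0}
    - {"x": 0.88,"y": -0.8,"z": 0,"rx": 0,"ry": 0,"rz": 0}
    - {"x": 0.88,"y": -0.8,"z": 0,"rx": 0,"ry": 0,"rz": 0}
    - {"x": 0.8,"y": -0.8,"z": 0,"rx": 0,"ry": 0,"rz": 0}

```text
t: 2.65
eef_pos: [622.0, 219.1, 187.6]
tcp_rot: [3.142, 0.0, 0.375]
ft_force: [0.1, -0.1, 0.0]
opening: 1.002
grip_force: 0.0
```

Request:
step_arm:
  plan:
    - {"x": 0,"y": 0,"z": 0,"rx": 0,"ry": 0,"rz": -1}
    - {"x": 0,"y": 0,"z": 0,"rx": 0,"ry": 0,"rz": -1}
    - {"x": 0,"y": 0,"z": 0,"rx": 0,"ry": 0,"rz": -1}
    - {"x": 0,"y": 0,"z": 0,"rx": 0,"ry": 0,"rz": -1}
    - {"x": 0,"y": 0,"z": 0,"rx": 0,"ry": 0,"rz": -1}
    - {"x": 0,"y": 0,"z": 0,"rx": 0,"ry": 0,"rz": -1}
    - {"x": 0,"y": 0,"z": 0,"rx": 0,"ry": 0,"rz": -1}
    - {"x": 0,"y": 0,"z": 0,"rx": 0,"ry": 0,"rz": -1}
    - {"x": 0,"y": 0,"z": 0,"rx": 0,"ry": 0,"rz": -1}
    - {"x": 0,"y": 0,"z": 0,"rx": 0,"ry": 0,"rz": -1}

```text
t: 3.48
eef_pos: [621.4, 217.6, 187.6]
tcp_rot: [-3.141, 0.0, 1.38]
ft_force: [0.2, 0.4, 0.4]
opening: 0.998
grip_force: 0.0
```

Request:
step_arm:
  plan:
    - {"x": 0,"y": 0,"z": 0,"rx": 0,"ry": 0,"rz": -1}
    - {"x": 0,"y": 0,"z": 0,"rx": 0,"ry": 0,"rz": -1}
    - {"x": 0,"y": 0,"z": 0,"rx": 0,"ry": 0,"rz": -1}
    - {"x": 0,"y": 0,"z": 0,"rx": 0,"ry": 0,"rz": -1}
    - {"x": 0,"y": 0,"z": 0,"rx": 0,"ry": 0,"rz": -1}
    - {"x": 0,"y": 0,"z": 0,"rx": 0,"ry": 0,"rz": -0.3}
    - {"x": 0,"y": 0,"z": 0,"rx": 0,"ry": 0,"rz": 0}
    - {"x": 0,"y": 0,"z": 0,"rx": 0,"ry": 0,"rz": 0}
    - {"x": 0,"y": 0,"z": 0,"rx": 0,"ry": 0,"rz": 0}
    - {"x": 0,"y": 0,"z": 0,"rx": 0,"ry": 0,"rz": 0}

```text
t: 4.32
eef_pos: [621.5, 217.6, 187.8]
tcp_rot: [-3.141, 0.0, 1.904]
ft_force: [-0.0, -0.2, 0.7]
opening: 0.999
grip_force: 0.0
```

```bash
cat > k.py <<'E'
from h import *
import sys
c=cam('wrist',sys.argv[1]);s=state();print(s['eef_pos'],s['tcp_rot'],s['joints'][5])
P=cloud(c);hsv=cv2.cvtColor(c['image'],cv2.COLOR_RGB2HSV).astype(int);h,sa,v=[hsv[...,i] for i in range(3)];z=P[...,2]
for nm,m in(('knob',((h<6)|(h>174))&(sa>150)&(abs(z-141)<6)),('mark',(sa<60)&(v>150)&(abs(z-141)<6)),('green',(h>45)&(h<85)&(sa>90)&(z>80)&(z<130))):
    q=P[m]
    if len(q)>10:
        R=cv2.minAreaRect(q[:,:2].astype(np.float32));print(nm,len(q),np.mean(np.argwhere(m),0)[::-1],q.mean(0),R)
E
python3 k.py w2.png
```

```text
[621.47264901 217.60802607 187.83881567] [-3.14147379e+00  5.64165349e-05  1.90404795e+00] -0.09662996153240914
knob 1596 [317.52506266 249.089599  ] [619.72783244 226.07032883 140.65142481] ((621.6972045898438, 221.0048828125), (17.602659225463867, 62.76622772216797), 18.589181900024414)
mark 268 [317.19402985 278.77985075] [626.83070779 204.80257564 141.73354702] ((629.8076171875, 205.1976776123047), (10.693507194519043, 32.25618362426758), 18.93996810913086)
green 128 [275.4375  228.78125] [584.05168603 222.64853715 104.58482707] ((584.0691528320312, 222.7794189453125), (8.009352684020996, 11.386819839477539), 87.1010513305664)
```

View pics/w2.png

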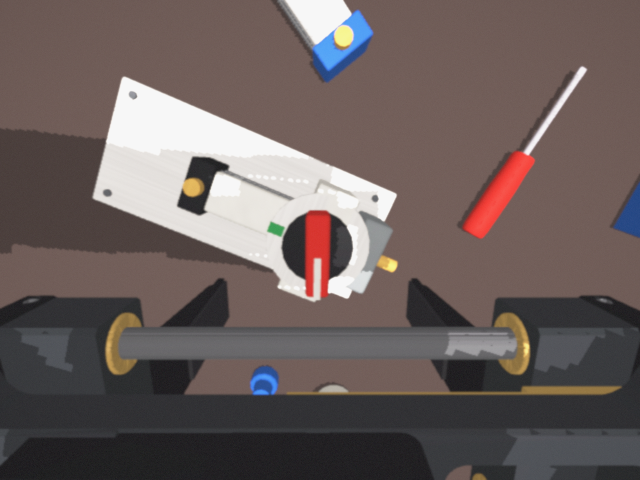

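The wrist picture shows the bar upright at (317,250), its white mark at the lower end (317,290) and green at (275,229). The tool is aligned, so I descend and grip.

Request:
step_arm:
  plan:
    - {"x": 0.09,"y": 0,"z": 0.6,"rx": 0,"ry": 0,"rz": 0}
    - {"x": 0,"y": 0,"z": 0.6,"rx": 0,"ry": 0,"rz": 0}
    - {"x": 0,"y": 0,"z": 0.6,"rx": 0,"ry": 0,"rz": 0}
    - {"x": 0,"y": 0,"z": 0.5,"rx": 0,"ry": 0,"rz": 0}
    - {"x": 0,"y": 0,"z": 0.4,"rx": 0,"ry": 0,"rz": 0}
    - {"x": 0,"y": 0,"z": 0.2,"rx": 0,"ry": 0,"rz": 0}
    - {"x": 0,"y": 0,"z": 0,"rx": 0,"ry": 0,"rz": 0}
    - {"x": 0,"y": 0,"z": 0,"rx": 0,"ry": 0,"rz": 0}
    - {"x": 0,"y": 0,"z": 0,"rx": 0,"ry": 0,"rz": 0}
    - {"x": 0,"y": 0,"z": 0,"rx": 0,"ry": 0,"rz": 0}

```text
t: 5.2
eef_pos: [621.1, 219.8, 116.2]
tcp_rot: [3.14, 0.0, 1.905]
ft_force: [0.1, -0.2, 0.7]
opening: 1.002
grip_force: 0.0
```

Request:
step_arm:
  plan:
    - {"x": 0,"y": 0,"z": 0,"rx": 0,"ry": 0,"rz": 0}
    - {"x": 0,"y": 0,"z": 0,"rx": 0,"ry": 0,"rz": 0}
    - {"x": 0,"y": 0,"z": 0,"rx": 0,"ry": 0,"rz": 0}
    - {"x": 0,"y": 0,"z": 0,"rx": 0,"ry": 0,"rz": 0}
    - {"x": 0,"y": 0,"z": 0,"rx": 0,"ry": 0,"rz": 0}
    - {"x": 0,"y": 0,"z": 0,"rx": 0,"ry": 0,"rz": 0}
    - {"x": 0,"y": 0,"z": 0,"rx": 0,"ry": 0,"rz": 0}
    - {"x": 0,"y": 0,"z": 0,"rx": 0,"ry": 0,"rz": 0}
    - {"x": 0,"y": 0,"z": 0,"rx": 0,"ry": 0,"rz": 0}
    - {"x": 0,"y": 0,"z": 0,"rx": 0,"ry": 0,"rz": 0}
  jaw: 1

```text
t: 6.03
eef_pos: [620.7, 219.7, 115.4]
tcp_rot: [-3.142, 0.0, 1.905]
ft_force: [-0.0, 0.1, -0.1]
opening: 0.353
grip_force: 0.0
```

Request:
step_arm:
  plan:
    - {"x": 0,"y": 0,"z": 0,"rx": 0,"ry": 0,"rz": 0}
    - {"x": 0,"y": 0,"z": 0,"rx": 0,"ry": 0,"rz": 0}
    - {"x": 0,"y": 0,"z": 0,"rx": 0,"ry": 0,"rz": 0}
    - {"x": 0,"y": 0,"z": 0,"rx": 0,"ry": 0,"rz": 0}
    - {"x": 0,"y": 0,"z": 0,"rx": 0,"ry": 0,"rz": 0}
    - {"x": 0,"y": 0,"z": 0,"rx": 0,"ry": 0,"rz": 0}
    - {"x": 0,"y": 0,"z": 0,"rx": 0,"ry": 0,"rz": 0}
    - {"x": 0,"y": 0,"z": 0,"rx": 0,"ry": 0,"rz": 0.5}
    - {"x": 0,"y": 0,"z": 0,"rx": 0,"ry": 0,"rz": 0.6}
    - {"x": 0,"y": 0,"z": 0,"rx": 0,"ry": 0,"rz": 0.7}

```text
t: 6.87
eef_pos: [620.8, 219.7, 115.4]
tcp_rot: [-3.142, 0.0, 1.722]
ft_force: [-0.3, -0.4, 0.1]
opening: 0.003
grip_force: 0.0
```

Request:
step_arm:
  plan:
    - {"x": 0,"y": 0,"z": 0,"rx": 0,"ry": 0,"rz": 0.8}
    - {"x": 0,"y": 0,"z": 0,"rx": 0,"ry": 0,"rz": 0.8}
    - {"x": 0,"y": 0,"z": 0,"rx": 0,"ry": 0,"rz": 0.8}
    - {"x": 0,"y": 0,"z": 0,"rx": 0,"ry": 0,"rz": 0.8}
    - {"x": 0,"y": 0,"z": 0,"rx": 0,"ry": 0,"rz": 0.8}
    - {"x": 0,"y": 0,"z": 0,"rx": 0,"ry": 0,"rz": 0.8}
    - {"x": 0,"y": 0,"z": 0,"rx": 0,"ry": 0,"rz": 0.8}
    - {"x": 0,"y": 0,"z": 0,"rx": 0,"ry": 0,"rz": 0.8}
    - {"x": 0,"y": 0,"z": 0,"rx": 0,"ry": 0,"rz": 0.8}
    - {"x": 0,"y": 0,"z": 0,"rx": 0,"ry": 0,"rz": 0.8}

```text
t: 7.7
eef_pos: [620.8, 219.7, 115.4]
tcp_rot: [3.142, 0.0, 0.921]
ft_force: [0.4, 0.5, 0.5]
opening: 0.007
grip_force: 0.0
```

Run:
```python
from h import *
a=cam('side')['image'][180:360,200:420];b=cam('scene')['image'][150:330,250:470]
im=np.hstack([cv2.resize(a,(400,327)),cv2.resize(b,(400,327))]);cv2.imwrite('pics/c3.png',im[...,::-1])
```

```text
(no output)
```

View pics/c3.png

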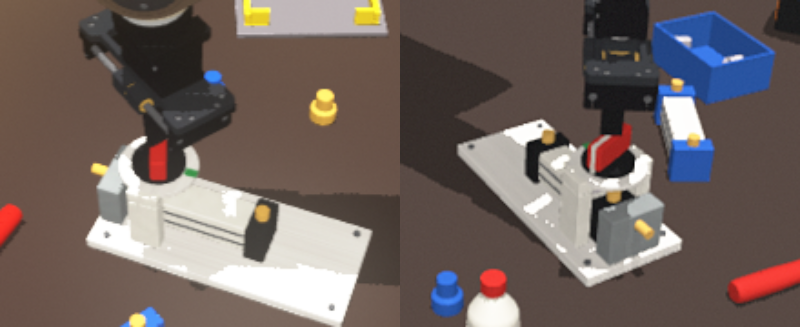

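The pictures show the gripper at the knob, but whether it holds the bar is unclear; the opening reads 0. I will zoom in and also take the wrist view.

```bash
python3 - <<'E'
from h import *
a=cam('side')['image'][215:305,235:335];b=cam('scene')['image'][170:260,320:420];w=cam('wrist')['image'][120:480,60:600]
im=np.zeros((600,800,3),np.uint8);im[:300,:333]=cv2.resize(a,(333,300));im[:300,340:673]=cv2.resize(b,(333,300));im[300:,:450]=cv2.resize(w,(450,300));cv2.imwrite('pics/c4.png',im[...,::-1])
c=dict(cam('side'));P=cloud(c)
f=K(c)
for X in([620.8,219.7,115.4],[620.8,219.7,141]):
    for n in('side','scene'):
        c=cam(n);p=c['R']@np.array(X)+c['t'];u=K(c)*p[:2]/p[2]+[c['cx'],c['cy']];print(n,X,u.round(1))
E
python3 k.py w4.png
```

```text
side [620.8, 219.7, 115.4] [286.2 264.4]
scene [620.8, 219.7, 115.4] [365.1 233.7]
side [620.8, 219.7, 141] [285.8 255.8]
scene [620.8, 219.7, 141] [366.  222.8]
[620.75749298 219.71306674 115.39816073] [3.14153246e+00 6.28483354e-05 9.25364744e-01] 0.8854672174441598
knob 1555 [292.2926045  276.24051447] [618.03053591 237.96916916 140.26526028] ((620.8596801757812, 228.38385009765625), (19.6391658782959, 47.94723129272461), 25.962425231933594)
```

View pics/c4.png

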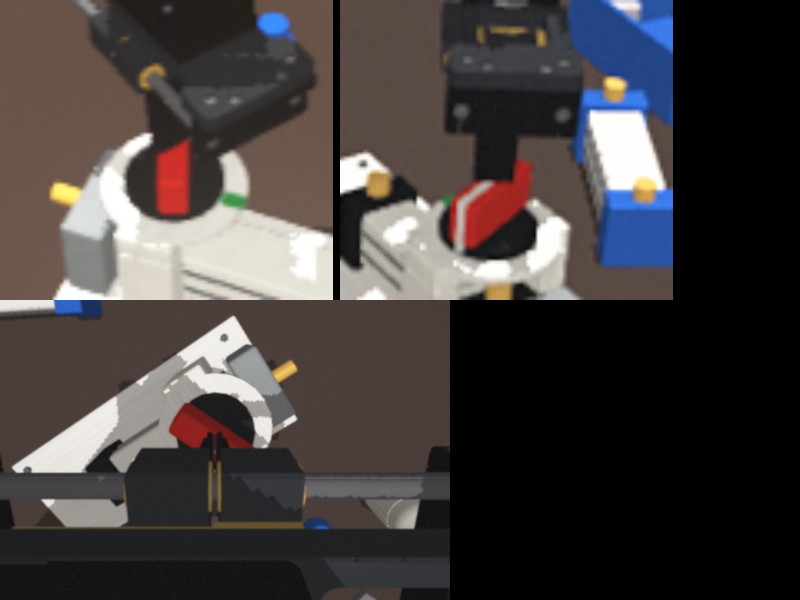

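The fingers look fully shut over the middle of the bar, which has not turned. I will check the fingertip height in the depth data.

Run:
```python
from h import *
for n,us,vs in(('scene',(362,366,370),range(196,240,3)),('side',(284,287),range(240,285,4))):
    c=cam(n);P=cloud(c)
    for u in us:
        print(n,u,[(v,P[v,u].round().astype(int).tolist(),c['image'][v,u].tolist()) for v in vs])
```

```text
scene 362 [(196, [682, 151, 251], [38, 40, 40]), (199, [681, 152, 245], [28, 26, 30]), (202, [675, 159, 234], [26, 24, 26]), (205, [678, 156, 230], [24, 25, 27]), (208, [677, 158, 223], [25, 25, 26]), (211, [621, 207, 172], [21, 23, 22]), (214, [624, 205, 168], [22, 24, 24]), (217, [621, 208, 159], [21, 20, 21]), (220, [624, 206, 154], [22, 23, 25]), (223, [619, 211, 142], [13, 15, 18]), (226, [625, 206, 141], [181, 186, 176]), (229, [632, 201, 139], [169, 34, 30]), (232, [637, 197, 136], [165, 37, 34]), (235, [637, 198, 129], [160, 37, 34]), (238, [637, 198, 122], [159, 34, 30])]
scene 366 [(196, [688, 155, 253], [40, 41, 44]), (199, [685, 158, 245], [26, 23, 28]), (202, [682, 161, 236], [26, 25, 27]), (205, [681, 163, 229], [28, 27, 26]), (208, [681, 163, 223], [27, 26, 26]), (211, [629, 210, 175], [23, 20, 21]), (214, [625, 214, 165], [24, 21, 24]), (217, [628, 212, 161], [25, 25, 24]), (220, [627, 214, 153], [23, 24, 24]), (223, [626, 215, 145], [18, 19, 24]), (226, [627, 215, 139], [171, 35, 33]), (229, [633, 210, 137], [161, 35, 32]), (232, [632, 211, 129], [161, 37, 32]), (235
[... 907 characters left out ...]
618, 237, 137], [208, 49, 42]), (268, [615, 247, 138], [206, 51, 43]), (272, [612, 254, 135], [205, 51, 45]), (276, [613, 253, 121], [204, 52, 45]), (280, [615, 251, 106], [58, 52, 50]), (284, [613, 255, 99], [221, 216, 208])]
side 287 [(240, [608, 244, 214], [38, 35, 31]), (244, [597, 272, 237], [92, 91, 90]), (248, [596, 277, 232], [75, 73, 71]), (252, [614, 229, 164], [41, 37, 36]), (256, [617, 223, 146], [42, 38, 37]), (260, [616, 226, 137], [203, 48, 40]), (264, [613, 236, 137], [209, 51, 45]), (268, [609, 246, 138], [206, 51, 43]), (272, [608, 250, 131], [204, 51, 45]), (276, [607, 253, 123], [203, 52, 46]), (280, [610, 247, 103], [56, 51, 49]), (284, [607, 255, 102], [226, 221, 212])]
```

Run:
```python
from h import *
c=cam('wrist');P=cloud(c);print(-np.array(c['R']).T@c['t'],np.array(c['R'])[2],state()['joints'])
for u in(310,313,320,323):
    print(u,[(v,P[v,u].round().astype(int).tolist(),c['image'][v,u].tolist()) for v in range(262,310,5)])
```

```text
[663.98039621 277.08351679 312.26125978] [-0.15184236 -0.2009987  -0.96775173] [ 2.40026741e-01  6.11132943e-01  1.54603569e+00 -1.53191919e-04
  9.84426016e-01  8.85807274e-01]
310 [(262, [626, 234, 120], [105, 25, 21]), (267, [626, 234, 129], [109, 32, 28]), (272, [627, 234, 139], [111, 29, 25]), (277, [625, 232, 140], [125, 31, 29]), (282, [625, 232, 149], [17, 14, 19]), (287, [626, 232, 156], [22, 20, 21]), (292, [626, 232, 162], [25, 28, 27]), (297, [626, 232, 168], [26, 25, 28]), (302, [641, 249, 228], [32, 32, 35]), (307, [641, 250, 231], [31, 31, 33])]
313 [(262, [627, 232, 117], [101, 29, 26]), (267, [627, 232, 126], [107, 23, 23]), (272, [627, 232, 135], [111, 31, 29]), (277, [626, 231, 140], [119, 32, 25]), (282, [626, 231, 147], [25, 26, 28]), (287, [627, 231, 156], [32, 31, 30]), (292, [627, 232, 164], [25, 24, 27]), (297, [627, 231, 169], [24, 22, 26]), (302, [627, 231, 174], [24, 22, 26]), (307, [627, 231, 180], [26, 27, 26])]
320 [(262, [629, 228, 111], [29, 29, 31]), (267, [629, 228, 118], [103, 31, 29]), (272, [629, 228, 127], [107, 26, 26]), (277, [628, 228, 135], [108, 32, 29]), (282, [629, 228, 144], [29, 24, 27]), (287, [629, 228, 153], [28, 27, 28]), (292, [628, 228, 158], [24, 23, 25]), (297, [629, 228, 165], [28, 26, 28]), (302, [629, 228, 171], [29, 27, 28]), (307, [629, 228, 176], [30, 26, 30])]
323 [(262, [631, 227, 111], [29, 30, 30]), (267, [629, 225, 111], [59, 25, 28]), (272, [629, 225, 122], [107, 28, 26]), (277, [629, 225, 132], [98, 27, 25]), (282, [631, 228, 148], [25, 26, 27]), (287, [631, 228, 155], [19, 17, 17]), (292, [631, 228, 162], [22, 22, 20]), (297, [630, 228, 168], [23, 24, 27]), (302, [630, 228, 174], [28, 27, 29]), (307, [630, 228, 179], [24, 25, 25])]
```

The measured fingertips end at z≈144, while the reported TCP is 115. The real fingers therefore end about 28 mm above the reported TCP, so they closed over the bar without touching it. I open, raise, turn back and measure the tip height against the reported pose.

Request:
step_arm:
  plan:
    - {"x": 0,"y": 0,"z": -0.5,"rx": 0,"ry": 0,"rz": -1}
    - {"x": 0,"y": 0,"z": -0.5,"rx": 0,"ry": 0,"rz": -1}
    - {"x": 0,"y": 0,"z": 0,"rx": 0,"ry": 0,"rz": -1}
    - {"x": 0,"y": 0,"z": 0,"rx": 0,"ry": 0,"rz": -1}
    - {"x": 0,"y": 0,"z": 0,"rx": 0,"ry": 0,"rz": -1}
    - {"x": 0,"y": 0,"z": 0,"rx": 0,"ry": 0,"rz": -1}
    - {"x": 0,"y": 0,"z": 0,"rx": 0,"ry": 0,"rz": -1}
    - {"x": 0,"y": 0,"z": 0,"rx": 0,"ry": 0,"rz": -1}
    - {"x": 0,"y": 0,"z": 0,"rx": 0,"ry": 0,"rz": -1}
    - {"x": 0,"y": 0,"z": 0,"rx": 0,"ry": 0,"rz": -0.8}
  jaw: -0.2

```text
t: 9.23
eef_pos: [620.8, 219.7, 140.4]
tcp_rot: [3.142, 0.0, 1.91]
ft_force: [0.5, -0.4, 0.0]
opening: 0.594
grip_force: 0.0
```

```bash
python3 k.py w5.png
python3 - <<'E'
from h import *
s=state();T=s['eef_pos'];print(s['opening'])
for n in('wrist','side','scene'):
    c=cam(n);P=cloud(c);v=c['image'].max(-1);d=np.linalg.norm(P[...,:2]-T[:2],axis=-1)
    m=(v<60)&(d<55)&(P[...,2]>T[2]+5)&(P[...,2]<T[2]+80);z=P[...,2][m];print(n,m.sum(),np.percentile(z,[0,1,5,20]).round(1) if m.any() else'')
    if n=='wrist':
        q=P[(v<60)&(d<55)&(P[...,2]>145)&(P[...,2]<190)];print(q.min(0),q.max(0),q.mean(0))
E
```

```text
[620.76352998 219.72472712 140.41237167] [3.14157509e+00 1.24399465e-04 1.91486666e+00] -0.10398835436020537
knob 2336 [317.48544521 271.53895548] [619.4708678  226.42922547 140.65316997] ((621.1689453125, 221.33428955078125), (17.99630355834961, 61.48630905151367), 18.2028751373291)
mark 330 [316.74545455 305.37272727] [626.1030345  206.30360896 141.78369693] ((629.1632080078125, 207.5787353515625), (11.238399505615234, 28.329360961914062), 19.27924156188965)
green 191 [267.58115183 244.68586387] [584.00079331 222.57799549 104.51664358] ((584.0321655273438, 222.6721649169922), (8.471046447753906, 11.740171432495117), 86.53510284423828)
0.5998043574678613
wrist 2855 [168.2 170.5 174.  183.8]
[584.26309273 202.73428152 168.155223  ] [651.74123    243.52436024 189.99387698] [618.97714314 225.6959054  180.73145925]
side 167 [165.6 167.3 172.5 183.1]
scene 424 [165.  167.  170.1 180.6]
```

The tip offset is confirmed at about 27 mm by all three cameras: tips at 167 against a reported 140. I descend 52 mm and grip.

Request:
step_arm:
  plan:
    - {"x": 0,"y": 0,"z": 0.5,"rx": 0,"ry": 0,"rz": 0.2}
    - {"x": 0,"y": 0,"z": 0.5,"rx": 0,"ry": 0,"rz": 0}
    - {"x": 0,"y": 0,"z": 0.4,"rx": 0,"ry": 0,"rz": 0}
    - {"x": 0,"y": 0,"z": 0.3,"rx": 0,"ry": 0,"rz": 0}
    - {"x": 0,"y": 0,"z": 0.2,"rx": 0,"ry": 0,"rz": 0}
    - {"x": 0,"y": 0,"z": 0.15,"rx": 0,"ry": 0,"rz": 0}
    - {"x": 0,"y": 0,"z": 0,"rx": 0,"ry": 0,"rz": 0}
    - {"x": 0,"y": 0,"z": 0,"rx": 0,"ry": 0,"rz": 0}
    - {"x": 0,"y": 0,"z": 0,"rx": 0,"ry": 0,"rz": 0}
    - {"x": 0,"y": 0,"z": 0,"rx": 0,"ry": 0,"rz": 0}

```text
t: 10.27
eef_pos: [621.0, 219.8, 89.6]
tcp_rot: [3.141, 0.0, 1.885]
ft_force: [0.4, 0.9, 0.1]
opening: 0.6
grip_force: 0.0
```

Request:
step_arm:
  plan:
    - {"x": 0,"y": 0,"z": 0,"rx": 0,"ry": 0,"rz": 0}
    - {"x": 0,"y": 0,"z": 0,"rx": 0,"ry": 0,"rz": 0}
    - {"x": 0,"y": 0,"z": 0,"rx": 0,"ry": 0,"rz": 0}
    - {"x": 0,"y": 0,"z": 0,"rx": 0,"ry": 0,"rz": 0}
    - {"x": 0,"y": 0,"z": 0,"rx": 0,"ry": 0,"rz": 0}
    - {"x": 0,"y": 0,"z": 0,"rx": 0,"ry": 0,"rz": 0}
    - {"x": 0,"y": 0,"z": 0,"rx": 0,"ry": 0,"rz": 0}
    - {"x": 0,"y": 0,"z": 0,"rx": 0,"ry": 0,"rz": 0}
    - {"x": 0,"y": 0,"z": 0,"rx": 0,"ry": 0,"rz": 0}
    - {"x": 0,"y": 0,"z": 0,"rx": 0,"ry": 0,"rz": 0}
  jaw: 1

```text
t: 11.1
eef_pos: [620.6, 219.7, 89.1]
tcp_rot: [-3.141, 0.0, 1.885]
ft_force: [-1.7, -0.5, 0.5]
opening: 0.191
grip_force: 30.0
```

Gripped: opening 0.191, 30 N. Now I turn clockwise.

Request:
step_arm:
  plan:
    - {"x": 0,"y": 0,"z": 0,"rx": 0,"ry": 0,"rz": 0.5}
    - {"x": 0,"y": 0,"z": 0,"rx": 0,"ry": 0,"rz": 0.8}
    - {"x": 0,"y": 0,"z": 0,"rx": 0,"ry": 0,"rz": 1}
    - {"x": 0,"y": 0,"z": 0,"rx": 0,"ry": 0,"rz": 1}
    - {"x": 0,"y": 0,"z": 0,"rx": 0,"ry": 0,"rz": 1}
    - {"x": 0,"y": 0,"z": 0,"rx": 0,"ry": 0,"rz": 1}
    - {"x": 0,"y": 0,"z": 0,"rx": 0,"ry": 0,"rz": 1}
    - {"x": 0,"y": 0,"z": 0,"rx": 0,"ry": 0,"rz": 1}
    - {"x": 0,"y": 0,"z": 0,"rx": 0,"ry": 0,"rz": 1}
    - {"x": 0,"y": 0,"z": 0,"rx": 0,"ry": 0,"rz": 1}

```text
t: 11.93
eef_pos: [621.3, 219.6, 89.2]
tcp_rot: [3.141, -0.0, 0.95]
ft_force: [1.9, -1.2, -0.3]
opening: 0.187
grip_force: 30.0
```

Request:
step_arm:
  plan:
    - {"x": 0,"y": 0,"z": 0,"rx": 0,"ry": 0,"rz": 1}
    - {"x": 0,"y": 0,"z": 0,"rx": 0,"ry": 0,"rz": 1}
    - {"x": 0,"y": 0,"z": 0,"rx": 0,"ry": 0,"rz": 1}
    - {"x": 0,"y": 0,"z": 0,"rx": 0,"ry": 0,"rz": 1}
    - {"x": 0,"y": 0,"z": 0,"rx": 0,"ry": 0,"rz": 1}
    - {"x": 0,"y": 0,"z": 0,"rx": 0,"ry": 0,"rz": 1}
    - {"x": 0,"y": 0,"z": 0,"rx": 0,"ry": 0,"rz": 1}
    - {"x": 0,"y": 0,"z": 0,"rx": 0,"ry": 0,"rz": 0.9}
    - {"x": 0,"y": 0,"z": 0,"rx": 0,"ry": 0,"rz": 0.6}
    - {"x": 0,"y": 0,"z": 0,"rx": 0,"ry": 0,"rz": 0.5}

```text
t: 12.77
eef_pos: [621.5, 219.1, 89.2]
tcp_rot: [3.141, -0.001, 0.052]
ft_force: [2.9, -4.0, -0.8]
opening: 0.192
grip_force: 30.0
```

Request:
step_arm:
  plan:
    - {"x": 0,"y": 0,"z": 0,"rx": 0,"ry": 0,"rz": 0.5}
    - {"x": 0,"y": 0,"z": 0,"rx": 0,"ry": 0,"rz": 0.4}
    - {"x": 0,"y": 0,"z": 0,"rx": 0,"ry": 0,"rz": 0.25}
    - {"x": 0,"y": 0,"z": 0,"rx": 0,"ry": 0,"rz": 0}
    - {"x": 0,"y": 0,"z": 0,"rx": 0,"ry": 0,"rz": 0}
    - {"x": 0,"y": 0,"z": 0,"rx": 0,"ry": 0,"rz": 0}
    - {"x": 0,"y": 0,"z": 0,"rx": 0,"ry": 0,"rz": 0}
    - {"x": 0,"y": 0,"z": 0,"rx": 0,"ry": 0,"rz": 0}
    - {"x": 0,"y": 0,"z": 0,"rx": 0,"ry": 0,"rz": 0}
    - {"x": 0,"y": 0,"z": 0,"rx": 0,"ry": 0,"rz": 0}

```text
t: 13.6
eef_pos: [621.5, 219.0, 89.2]
tcp_rot: [3.141, -0.001, -0.061]
ft_force: [2.8, -3.2, -0.7]
opening: 0.189
grip_force: 30.0
```

Request:
step_arm:
  plan:
    - {"x": 0,"y": 0,"z": 0,"rx": 0,"ry": 0,"rz": 0}
    - {"x": 0,"y": 0,"z": 0,"rx": 0,"ry": 0,"rz": 0}
    - {"x": 0,"y": 0,"z": 0,"rx": 0,"ry": 0,"rz": 0}
    - {"x": 0,"y": 0,"z": 0,"rx": 0,"ry": 0,"rz": 0}
    - {"x": 0,"y": 0,"z": -0.5,"rx": 0,"ry": 0,"rz": 0}
    - {"x": 0,"y": 0,"z": -0.8,"rx": 0,"ry": 0,"rz": 0}
    - {"x": 0,"y": 0,"z": -0.8,"rx": 0,"ry": 0,"rz": 0}
    - {"x": 0,"y": 0,"z": -0.8,"rx": 0,"ry": 0,"rz": 0}
    - {"x": 0,"y": 0,"z": 0,"rx": 0,"ry": 0,"rz": 0}
    - {"x": 0,"y": 0,"z": 0,"rx": 0,"ry": 0,"rz": 0}
  jaw: -1

```text
t: 14.43
eef_pos: [621.2, 219.9, 163.3]
tcp_rot: [-3.141, -0.003, -0.06]
ft_force: [-0.4, 0.0, 0.5]
opening: 0.835
grip_force: 0.0
```

```bash
python3 k.py w6.png
python3 - <<'E'
from h import *
for n in('side','scene','wrist'):
    c=cam(n);P=cloud(c);hsv=cv2.cvtColor(c['image'],cv2.COLOR_RGB2HSV).astype(int);h,s,v=[hsv[...,i] for i in range(3)]
    near=np.linalg.norm(P[...,:2]-[500,225],axis=-1)<45
    for nm,m in(('cap',(v<60)&(abs(P[...,2]-64)<4)&near),('brass',(h>8)&(h<24)&(s>110)&(abs(P[...,2]-76)<5)&near)):
        if m.sum()>8:
            q=P[m];R=cv2.minAreaRect(q[:,:2].astype(np.float32));print(n,nm,m.sum(),q.mean(0).round(1),np.round(R[0],1),np.round(R[1]),round(R[2],1))
E
```

```text
[620.61923871 219.7505016  162.06427633] [-3.14152216e+00 -5.29114680e-04 -6.01382564e-02] 1.8710676185416575
knob 1920 [318.8828125  260.26666667] [628.21196593 219.40117529 140.67307505] ((622.6178588867188, 219.57716369628906), (17.810321807861328, 61.88377380371094), 86.17800903320312)
mark 311 [319.03858521 293.34726688] [605.41284273 220.64209411 141.8490361 ] ((605.1309814453125, 217.51364135742188), (10.424325942993164, 32.38587188720703), 86.51351165771484)
side brass 49 [499.1 229.7  74.3] [499.2 229. ] [14. 16.] 16.6
scene cap 99 [504.4 222.2  62.5] [502.9 224. ] [50. 23.] 84.4
scene brass 27 [503.5 223.   74.2] [503.3 223.2] [13. 17.] 42.2
wrist cap 404 [499.6 227.7  65. ] [499.3 227.7] [46. 16.] 87.3
wrist brass 230 [502.9 227.2  76.2] [502.  227.2] [15. 15.] 35.7
```

View pics/w6.png

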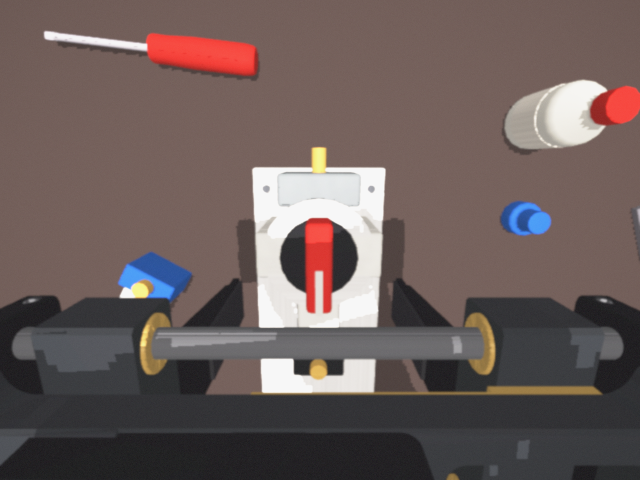

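The knob is released and its white mark points along the fixture axis to the green mark: bar at u=319, mark at (319,293), bar yaw −3.8° against the fixture's −3.5°. The front cap's brass fitting is at (318,370). Next I grip the front cap at about (500.5,227).

Request:
step_arm:
  plan:
    - {"x": -0.8,"y": 0,"z": 0,"rx": 0,"ry": 0,"rz": 0}
    - {"x": -0.8,"y": 0,"z": 0,"rx": 0,"ry": 0,"rz": 0}
    - {"x": -0.8,"y": 0,"z": 0,"rx": 0,"ry": 0,"rz": 0}
    - {"x": -0.8,"y": 0,"z": 0,"rx": 0,"ry": 0,"rz": 0}
    - {"x": -0.8,"y": 0,"z": 0,"rx": 0,"ry": 0,"rz": 0}
    - {"x": -0.8,"y": 0,"z": 0,"rx": 0,"ry": 0,"rz": 0}
    - {"x": 0,"y": 0,"z": 0.6,"rx": 0,"ry": 0,"rz": 0}
    - {"x": 0,"y": 0,"z": 0.8,"rx": 0,"ry": 0,"rz": 0}
    - {"x": 0,"y": 0,"z": 0.8,"rx": 0,"ry": 0,"rz": 0}
    - {"x": 0,"y": 0,"z": 0.6,"rx": 0,"ry": 0,"rz": 0}
  jaw: -1

```text
t: 15.47
eef_pos: [500.2, 226.8, 89.8]
tcp_rot: [3.141, 0.002, -0.06]
ft_force: [-0.0, 0.9, -0.2]
opening: 0.998
grip_force: 0.0
```

Request:
step_arm:
  plan:
    - {"x": 0,"y": 0,"z": 0.6,"rx": 0,"ry": 0,"rz": 0}
    - {"x": 0,"y": 0,"z": 0.6,"rx": 0,"ry": 0,"rz": 0}
    - {"x": 0,"y": 0,"z": 0.6,"rx": 0,"ry": 0,"rz": 0}
    - {"x": 0,"y": 0,"z": 0.5,"rx": 0,"ry": 0,"rz": 0}
    - {"x": 0,"y": 0,"z": 0.5,"rx": 0,"ry": 0,"rz": 0}
    - {"x": 0,"y": 0,"z": 0.4,"rx": 0,"ry": 0,"rz": 0}
    - {"x": 0,"y": 0,"z": 0.3,"rx": 0,"ry": 0,"rz": 0}
    - {"x": 0,"y": 0,"z": 0.1,"rx": 0,"ry": 0,"rz": 0}
    - {"x": 0,"y": 0,"z": 0,"rx": 0,"ry": 0,"rz": 0}
    - {"x": 0,"y": 0,"z": 0,"rx": 0,"ry": 0,"rz": 0}

```text
t: 16.3
eef_pos: [501.1, 227.0, 1.9]
tcp_rot: [3.142, -0.0, -0.06]
ft_force: [-0.6, 0.5, -0.6]
opening: 1.005
grip_force: 0.0
```

Request:
step_arm:
  plan:
    - {"x": 0,"y": 0,"z": 0,"rx": 0,"ry": 0,"rz": 0}
    - {"x": 0,"y": 0,"z": 0,"rx": 0,"ry": 0,"rz": 0}
    - {"x": 0,"y": 0,"z": 0,"rx": 0,"ry": 0,"rz": 0}
    - {"x": 0,"y": 0,"z": 0,"rx": 0,"ry": 0,"rz": 0}
    - {"x": 0,"y": 0,"z": 0,"rx": 0,"ry": 0,"rz": 0}
    - {"x": 0,"y": 0,"z": 0,"rx": 0,"ry": 0,"rz": 0}
    - {"x": 0,"y": 0,"z": 0,"rx": 0,"ry": 0,"rz": 0}
    - {"x": 0,"y": 0,"z": 0,"rx": 0,"ry": 0,"rz": 0}
    - {"x": 0,"y": 0,"z": 0,"rx": 0,"ry": 0,"rz": 0}
    - {"x": 0,"y": 0,"z": 0,"rx": 0,"ry": 0,"rz": 0}
  jaw: 1

```text
t: 17.13
eef_pos: [501.0, 226.9, 1.7]
tcp_rot: [3.141, 0.0, -0.06]
ft_force: [-0.4, -0.2, 1.4]
opening: 0.526
grip_force: 30.0
```

Request:
step_arm:
  plan:
    - {"x": -0.1,"y": 0,"z": 0,"rx": 0,"ry": 0,"rz": 0}
    - {"x": -0.2,"y": 0,"z": 0,"rx": 0,"ry": 0,"rz": 0}
    - {"x": -0.3,"y": 0,"z": 0,"rx": 0,"ry": 0,"rz": 0}
    - {"x": -0.4,"y": 0,"z": 0,"rx": 0,"ry": 0,"rz": 0}
    - {"x": -0.4,"y": 0,"z": 0,"rx": 0,"ry": 0,"rz": 0}
    - {"x": -0.4,"y": 0,"z": 0,"rx": 0,"ry": 0,"rz": 0}
    - {"x": -0.4,"y": 0,"z": 0,"rx": 0,"ry": 0,"rz": 0}
    - {"x": -0.4,"y": 0,"z": 0,"rx": 0,"ry": 0,"rz": 0}
    - {"x": -0.3,"y": 0,"z": 0,"rx": 0,"ry": 0,"rz": 0}
    - {"x": -0.1,"y": 0,"z": 0,"rx": 0,"ry": 0,"rz": 0}

```text
t: 17.97
eef_pos: [424.7, 231.5, 1.7]
tcp_rot: [3.141, 0.001, -0.06]
ft_force: [0.9, -0.0, -2.3]
opening: 0.527
grip_force: 30.0
```

Request:
step_arm:
  plan:
    - {"x": 0,"y": 0,"z": 0,"rx": 0,"ry": 0,"rz": 0}
    - {"x": 0,"y": 0,"z": 0,"rx": 0,"ry": 0,"rz": 0}
    - {"x": 0,"y": 0,"z": 0,"rx": 0,"ry": 0,"rz": 0}
    - {"x": 0,"y": 0,"z": 0,"rx": 0,"ry": 0,"rz": 0}
    - {"x": 0,"y": 0,"z": -0.5,"rx": 0,"ry": 0,"rz": 0}
    - {"x": 0,"y": 0,"z": -0.9,"rx": 0,"ry": 0,"rz": 0}
    - {"x": 0,"y": 0,"z": -0.9,"rx": 0,"ry": 0,"rz": 0}
    - {"x": 0,"y": 0,"z": -0.9,"rx": 0,"ry": 0,"rz": 0}
    - {"x": 0,"y": 0,"z": -0.9,"rx": 0,"ry": 0,"rz": 0}
    - {"x": 0,"y": 0,"z": -0.9,"rx": 0,"ry": 0,"rz": 0}
  jaw: -1

```text
t: 18.8
eef_pos: [426.1, 231.3, 127.8]
tcp_rot: [3.141, 0.0, -0.06]
ft_force: [-0.0, -0.5, -0.5]
opening: 0.999
grip_force: 0.0
```

Run:
```python
from h import *
print(state()['eef_pos'])
for n in('side','scene','wrist'):
    c=cam(n,n+'7.png');P=cloud(c);hsv=cv2.cvtColor(c['image'],cv2.COLOR_RGB2HSV).astype(int);h,s,v=[hsv[...,i] for i in range(3)]
    near=(abs(P[...,0]-480)<120)&(abs(P[...,1]-228)<45)
    for nm,m in(('barrel',(s<50)&(v>130)&(abs(P[...,2]-60)<4)&near),('brass',(h>8)&(h<24)&(s>110)&(abs(P[...,2]-76)<5)&near)):
        k,l,st,ce=cv2.connectedComponentsWithStats(m.astype(np.uint8))
        for i in range(1,k):
            if st[i,4]>12:
                q=P[l==i];R=cv2.minAreaRect(q[:,:2].astype(np.float32));print(n,nm,st[i,4],q.mean(0).round(1),np.round(R[0],1),np.round(R[1]),round(R[2],1))
```

```text
[426.09871026 231.30567684 127.76500875]
side barrel 826 [488.5 231.2  58.5] [490.  230.9] [ 44. 113.] 85.1
side brass 48 [423.1 235.   74.9] [423.5 234.6] [15. 16.] 59.4
scene barrel 420 [489.7 223.4  57.9] [489.1 223.9] [ 42. 109.] 86.5
scene brass 27 [425.8 228.4  74.2] [425.6 229.5] [14. 16.] 27.9
wrist barrel 7898 [495.6 227.9  60. ] [492.4 228.1] [ 40. 112.] 86.4
wrist brass 516 [559.4 223.8  76.9] [559.7 223.8] [15. 15.] 70.4
wrist brass 343 [425.2 232.3  76.7] [425.2 232.6] [15. 15.] 85.5
```

View pics/side7.png

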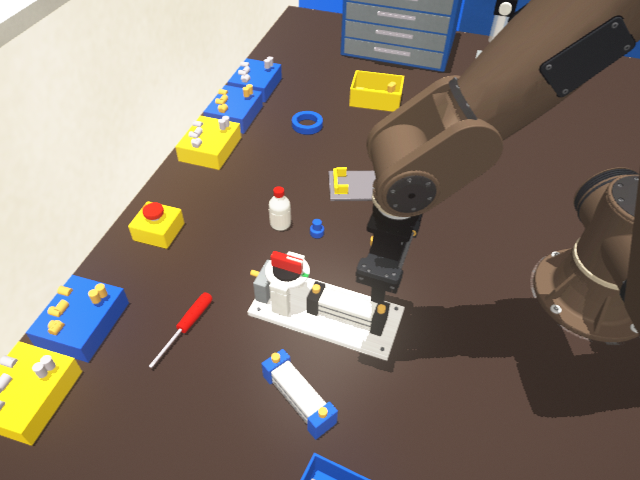

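The side picture shows the cylinder (345,305) out and clear of the bridge, lying on the base, with the knob at (287,262) pointing to green. Cylinder centre ≈ (492.4,228.2). Next I grip the middle of the barrel.

Request:
step_arm:
  plan:
    - {"x": 0.7,"y": 0,"z": 0,"rx": 0,"ry": 0,"rz": 0.05}
    - {"x": 0.7,"y": -0.04,"z": 0,"rx": 0,"ry": 0,"rz": 0}
    - {"x": 0.7,"y": 0,"z": 0.2,"rx": 0,"ry": 0,"rz": 0}
    - {"x": 0.56,"y": 0,"z": 0.5,"rx": 0,"ry": 0,"rz": 0}
    - {"x": 0,"y": 0,"z": 0.8,"rx": 0,"ry": 0,"rz": 0}
    - {"x": 0,"y": 0,"z": 0.8,"rx": 0,"ry": 0,"rz": 0}
    - {"x": 0,"y": 0,"z": 0.7,"rx": 0,"ry": 0,"rz": 0}
    - {"x": 0,"y": 0,"z": 0.6,"rx": 0,"ry": 0,"rz": 0}
    - {"x": 0,"y": 0,"z": 0.5,"rx": 0,"ry": 0,"rz": 0}
    - {"x": 0,"y": 0,"z": 0.4,"rx": 0,"ry": 0,"rz": 0}

```text
t: 19.78
eef_pos: [491.6, 227.8, 11.8]
tcp_rot: [3.14, 0.003, -0.065]
ft_force: [0.5, 0.7, 0.5]
opening: 1.0
grip_force: 0.0
```

Request:
step_arm:
  plan:
    - {"x": 0,"y": 0,"z": 0.3,"rx": 0,"ry": 0,"rz": 0}
    - {"x": 0,"y": 0,"z": 0.2,"rx": 0,"ry": 0,"rz": 0}
    - {"x": 0,"y": 0,"z": 0.1,"rx": 0,"ry": 0,"rz": 0}
    - {"x": 0,"y": 0,"z": 0,"rx": 0,"ry": 0,"rz": 0}
    - {"x": 0,"y": 0,"z": 0,"rx": 0,"ry": 0,"rz": 0}
    - {"x": 0,"y": 0,"z": 0,"rx": 0,"ry": 0,"rz": 0}
    - {"x": 0,"y": 0,"z": 0,"rx": 0,"ry": 0,"rz": 0}
    - {"x": 0,"y": 0,"z": 0,"rx": 0,"ry": 0,"rz": 0}
    - {"x": 0,"y": 0,"z": 0,"rx": 0,"ry": 0,"rz": 0}
    - {"x": 0,"y": 0,"z": 0,"rx": 0,"ry": 0,"rz": 0}

```text
t: 20.62
eef_pos: [492.6, 228.2, -0.7]
tcp_rot: [-3.142, -0.0, -0.065]
ft_force: [-0.0, 0.2, 0.1]
opening: 1.001
grip_force: 0.0
```

Request:
step_arm:
  plan:
    - {"x": 0,"y": 0,"z": 0,"rx": 0,"ry": 0,"rz": 0}
    - {"x": 0,"y": 0,"z": 0,"rx": 0,"ry": 0,"rz": 0}
    - {"x": 0,"y": 0,"z": 0,"rx": 0,"ry": 0,"rz": 0}
    - {"x": 0,"y": 0,"z": 0,"rx": 0,"ry": 0,"rz": 0}
    - {"x": 0,"y": 0,"z": 0,"rx": 0,"ry": 0,"rz": 0}
    - {"x": 0,"y": 0,"z": 0,"rx": 0,"ry": 0,"rz": 0}
    - {"x": 0,"y": 0,"z": 0,"rx": 0,"ry": 0,"rz": 0}
    - {"x": 0,"y": 0,"z": 0,"rx": 0,"ry": 0,"rz": 0}
    - {"x": 0,"y": 0,"z": 0,"rx": 0,"ry": 0,"rz": 0}
    - {"x": 0,"y": 0,"z": 0,"rx": 0,"ry": 0,"rz": 0}
  jaw: 1

```text
t: 21.45
eef_pos: [492.5, 228.1, -0.9]
tcp_rot: [3.141, 0.0, -0.065]
ft_force: [-0.2, -0.7, 0.0]
opening: 0.419
grip_force: 30.0
```

Request:
step_arm:
  plan:
    - {"x": 0,"y": 0,"z": -0.2,"rx": 0,"ry": 0,"rz": 0}
    - {"x": 0,"y": 0,"z": -0.4,"rx": 0,"ry": 0,"rz": 0}
    - {"x": 0,"y": 0,"z": -0.6,"rx": 0,"ry": 0,"rz": 0}
    - {"x": 0,"y": 0,"z": -0.7,"rx": 0,"ry": 0,"rz": 0}
    - {"x": 0,"y": 0,"z": -0.7,"rx": 0,"ry": 0,"rz": 0}
    - {"x": 0,"y": 0,"z": -0.7,"rx": 0,"ry": 0,"rz": 0}
    - {"x": 0,"y": 0,"z": -0.7,"rx": 0,"ry": 0,"rz": 0}
    - {"x": 0,"y": 0,"z": -0.6,"rx": 0,"ry": 0,"rz": 0}
    - {"x": 0,"y": 0.2,"z": -0.4,"rx": 0,"ry": 0,"rz": 0}
    - {"x": 0,"y": 0.5,"z": -0.2,"rx": 0,"ry": 0,"rz": 0}

```text
t: 22.28
eef_pos: [491.7, 211.1, 130.8]
tcp_rot: [-3.141, -0.002, -0.064]
ft_force: [-0.3, 0.5, -4.5]
opening: 0.417
grip_force: 30.0
```

Request:
step_arm:
  plan:
    - {"x": 0.15,"y": 0.75,"z": 0,"rx": 0,"ry": 0,"rz": 0}
    - {"x": 0.15,"y": 0.9,"z": 0,"rx": 0,"ry": 0,"rz": 0}
    - {"x": 0.15,"y": 0.9,"z": 0,"rx": 0,"ry": 0,"rz": 0}
    - {"x": 0.15,"y": 0.9,"z": 0,"rx": 0,"ry": 0,"rz": 0}
    - {"x": 0.15,"y": 0.9,"z": 0,"rx": 0,"ry": 0,"rz": 0}
    - {"x": 0.15,"y": 0.9,"z": 0,"rx": 0,"ry": 0,"rz": 0}
    - {"x": 0.15,"y": 0.9,"z": 0,"rx": 0,"ry": 0,"rz": 0}
    - {"x": 0.15,"y": 0.9,"z": 0,"rx": 0,"ry": 0,"rz": 0}
    - {"x": 0.15,"y": 0.9,"z": 0,"rx": 0,"ry": 0,"rz": 0}
    - {"x": 0.15,"y": 0.9,"z": 0,"rx": 0,"ry": 0,"rz": 0}

```text
t: 23.12
eef_pos: [513.5, -14.4, 128.8]
tcp_rot: [3.142, 0.001, -0.066]
ft_force: [0.4, 0.1, -5.0]
opening: 0.419
grip_force: 30.0
```

Request:
step_arm:
  plan:
    - {"x": 0.2,"y": 0.9,"z": 0,"rx": 0,"ry": 0,"rz": 0}
    - {"x": 0.2,"y": 0.9,"z": 0,"rx": 0,"ry": 0,"rz": 0}
    - {"x": 0.2,"y": 0.9,"z": 0,"rx": 0,"ry": 0,"rz": 0}
    - {"x": 0.2,"y": 0.9,"z": 0,"rx": 0,"ry": 0,"rz": 0}
    - {"x": 0.2,"y": 0.9,"z": 0,"rx": 0,"ry": 0,"rz": 0}
    - {"x": 0.2,"y": 0.9,"z": 0,"rx": 0,"ry": 0,"rz": 0}
    - {"x": 0.2,"y": 0.8,"z": 0,"rx": 0,"ry": 0,"rz": 0}
    - {"x": 0.2,"y": 0.5,"z": 0,"rx": 0,"ry": 0,"rz": 0}
    - {"x": 0,"y": 0.3,"z": 0,"rx": 0,"ry": 0,"rz": 0}
    - {"x": 0,"y": 0.1,"z": 0,"rx": 0,"ry": 0,"rz": 0}

```text
t: 23.95
eef_pos: [542.1, -193.2, 128.8]
tcp_rot: [-3.141, 0.001, -0.066]
ft_force: [0.1, 0.7, -4.6]
opening: 0.421
grip_force: 30.0
```

Request:
step_arm:
  plan:
    - {"x": 0,"y": 0,"z": 0,"rx": 0,"ry": 0,"rz": -0.4}
    - {"x": 0,"y": 0,"z": 0,"rx": 0,"ry": 0,"rz": -0.7}
    - {"x": 0,"y": 0,"z": 0,"rx": 0,"ry": 0,"rz": -0.8}
    - {"x": 0,"y": 0,"z": 0,"rx": 0,"ry": 0,"rz": -0.8}
    - {"x": 0,"y": 0,"z": 0,"rx": 0,"ry": 0,"rz": -0.7}
    - {"x": 0,"y": 0,"z": 0,"rx": 0,"ry": 0,"rz": -0.5}
    - {"x": 0,"y": 0,"z": 0,"rx": 0,"ry": 0,"rz": 0}
    - {"x": 0,"y": 0,"z": 0,"rx": 0,"ry": 0,"rz": 0}
    - {"x": 0,"y": 0,"z": 0,"rx": 0,"ry": 0,"rz": 0}
    - {"x": 0,"y": 0,"z": 0,"rx": 0,"ry": 0,"rz": 0}

```text
t: 24.78
eef_pos: [542.6, -191.9, 129.2]
tcp_rot: [-3.142, 0.0, 0.324]
ft_force: [-0.2, -0.2, -4.1]
opening: 0.418
grip_force: 30.0
```

Run:
```python
from h import *
s=state();print(s['eef_pos'],s['tcp_rot'],s['opening'])
for n in('wrist','side','scene'):
    c=cam(n,n+'8.png');P=cloud(c);hsv=cv2.cvtColor(c['image'],cv2.COLOR_RGB2HSV).astype(int);h,sa,v=[hsv[...,i] for i in range(3)];z=P[...,2]
    near=(abs(P[...,0]-543)<150)&(abs(P[...,1]+194)<130)
    for nm,m in(('saddletop',(h>20)&(h<33)&(sa>130)&(z>22)&(z<45)&near),('plate',(sa<80)&(v>60)&(abs(z-8)<5)&near),('brass',(h>8)&(h<24)&(sa>110)&(z>140)&near),('barrel',(sa<50)&(v>130)&(z>160)&near)):
        k,l,st,ce=cv2.connectedComponentsWithStats(m.astype(np.uint8))
        for i in range(1,k):
            if st[i,4]>25:
                q=P[l==i];R=cv2.minAreaRect(q[:,:2].astype(np.float32));print(n,nm,st[i,4],ce[i].round(),q.mean(0).round(1),np.round(R[0],1),np.round(R[1]),round(R[2],1))
```

```text
[ 542.64751343 -191.92917423  129.17567471] [-3.14154847e+00  1.03753750e-04  3.23819485e-01] 0.41841288977237645
wrist saddletop 350 [320. 136.] [ 630.  -163.9   30.1] [ 630.2 -164.1] [ 3. 74.] 18.6
wrist plate 1540 [320. 128.] [ 637.8 -162.1    8.1] [ 636.5 -162.5] [ 14. 110.] 18.1
wrist plate 1015 [372. 244.] [ 553.8 -242.1    8. ] [ 550.3 -243.3] [86. 12.] 19.0
wrist plate 534 [266. 243.] [ 522.9 -146.2    8.1] [ 520.5 -147. ] [80.  7.] 18.4
wrist brass 167 [316. 173.] [ 606.1 -169.4  198.9] [ 606.4 -169.7] [17. 17.] 65.0
wrist brass 586 [231. 343.] [ 563.5 -162.5  251.5] [ 577.9 -163.7] [ 6. 66.] 86.8
wrist brass 547 [403. 343.] [ 576.5 -202.   250.6] [ 587.2 -192.4] [66.  6.] 40.1
wrist brass 1186 [393. 391.] [ 568.6 -200.6  259.5] [ 564.1 -180.9] [68. 67.] 59.6
wrist barrel 11862 [317. 264.] [ 571.3 -181.7  191. ] [ 576.5 -180.5] [72. 43.] 15.7
wrist barrel 45 [ 79. 333.] [ 552.6 -125.8  249.2] [ 552.6 -125.5] [2. 7.] 21.0
wrist barrel 49 [387. 333.] [ 577.5 -197.4  250.7] [ 592.1 -183. ] [46.  5.] 44.6
wrist barrel 35 [525. 333.] [ 587.7 -230.4  249.1] [ 587.6 -230.3] [1. 4.]
[... 1697 characters left out ...]
 -164.3  249. ] [ 562.5 -164.9] [14.  3.] 17.7
scene brass 34 [121. 238.] [ 585.2 -226.   248.8] [ 583.8 -226.1] [14.  4.] 20.0
scene brass 82 [167. 262.] [ 610.  -172.1  199.4] [ 596.2 -167.2] [15. 41.] 65.9
scene barrel 44 [138. 158.] [ 580.4 -179.7  365.1] [ 579.8 -178.2] [ 4. 22.] 25.2
scene barrel 277 [114. 166.] [ 569.3 -210.6  356.3] [ 564.2 -213.4] [62. 27.] 56.6
scene barrel 628 [146. 255.] [ 559.1 -190.   188. ] [ 557.5 -187.2] [95. 43.] 0.2
scene barrel 51 [115. 249.] [ 516.4 -225.5  188.5] [ 544.9 -230.4] [10. 92.] 81.9
scene barrel 51 [117. 257.] [ 512.5 -225.5  169.7] [ 520.4 -224.4] [45.  6.] 7.7
scene barrel 80 [144. 273.] [ 578.4 -202.8  169.2] [ 581.9 -201.6] [48.  5.] 11.9
```

View pics/wrist8.png

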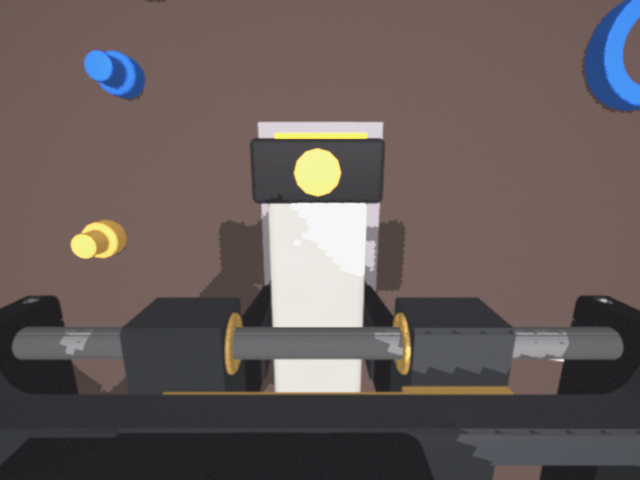

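The wrist picture shows the cylinder over the carrier: fitting at (317,173), far stop strip at (320,136), plate edges at u=262 and 380. Carrier centre ≈ (543.5,−193.9), yaw 0.326. A correction of about 2.5 mm in tool y is needed, then I lower.

Request:
step_arm:
  plan:
    - {"x": 0.02,"y": 0.1,"z": 0.3,"rx": 0,"ry": 0,"rz": -0.02}
    - {"x": 0,"y": 0,"z": 0.6,"rx": 0,"ry": 0,"rz": 0}
    - {"x": 0,"y": 0,"z": 0.7,"rx": 0,"ry": 0,"rz": 0}
    - {"x": 0,"y": 0,"z": 0.7,"rx": 0,"ry": 0,"rz": 0}
    - {"x": 0,"y": 0,"z": 0.6,"rx": 0,"ry": 0,"rz": 0}
    - {"x": 0,"y": 0,"z": 0.5,"rx": 0,"ry": 0,"rz": 0}
    - {"x": 0,"y": 0,"z": 0.4,"rx": 0,"ry": 0,"rz": 0}
    - {"x": 0,"y": 0,"z": 0.2,"rx": 0,"ry": 0,"rz": 0}
    - {"x": 0,"y": 0,"z": 0,"rx": 0,"ry": 0,"rz": 0}
    - {"x": 0,"y": 0,"z": 0,"rx": 0,"ry": 0,"rz": 0}

```text
t: 25.77
eef_pos: [544.2, -194.5, 29.3]
tcp_rot: [3.141, -0.0, 0.327]
ft_force: [0.0, -0.4, -3.8]
opening: 0.419
grip_force: 30.0
```

Request:
step_arm:
  plan:
    - {"x": 0,"y": 0,"z": 0.3,"rx": 0,"ry": 0,"rz": 0}
    - {"x": 0,"y": 0,"z": 0.3,"rx": 0,"ry": 0,"rz": 0}
    - {"x": 0,"y": 0,"z": 0.25,"rx": 0,"ry": 0,"rz": 0}
    - {"x": 0,"y": 0,"z": 0.2,"rx": 0,"ry": 0,"rz": 0}
    - {"x": 0,"y": 0,"z": 0.15,"rx": 0,"ry": 0,"rz": 0}
    - {"x": 0,"y": 0,"z": 0.1,"rx": 0,"ry": 0,"rz": 0}
    - {"x": 0,"y": 0,"z": 0.06,"rx": 0,"ry": 0,"rz": 0}
    - {"x": 0,"y": 0,"z": 0.05,"rx": 0,"ry": 0,"rz": 0}
    - {"x": 0,"y": 0,"z": 0,"rx": 0,"ry": 0,"rz": 0}
    - {"x": 0,"y": 0,"z": 0,"rx": 0,"ry": 0,"rz": 0}

```text
t: 26.6
eef_pos: [544.1, -194.5, -5.9]
tcp_rot: [3.141, -0.0, 0.327]
ft_force: [-0.7, -0.4, -4.8]
opening: 0.419
grip_force: 30.0
```

Request:
step_arm:
  plan:
    - {"x": 0,"y": 0,"z": 0.04,"rx": 0,"ry": 0,"rz": 0}
    - {"x": 0,"y": 0,"z": 0.03,"rx": 0,"ry": 0,"rz": 0}
    - {"x": 0,"y": 0,"z": 0.02,"rx": 0,"ry": 0,"rz": 0}
    - {"x": 0,"y": 0,"z": 0,"rx": 0,"ry": 0,"rz": 0}
    - {"x": 0,"y": 0,"z": 0,"rx": 0,"ry": 0,"rz": 0}
    - {"x": 0,"y": 0,"z": 0,"rx": 0,"ry": 0,"rz": 0}
    - {"x": 0,"y": 0,"z": 0,"rx": 0,"ry": 0,"rz": 0}
    - {"x": 0,"y": 0,"z": 0,"rx": 0,"ry": 0,"rz": 0}
    - {"x": 0,"y": 0,"z": 0,"rx": 0,"ry": 0,"rz": 0}
    - {"x": 0,"y": 0,"z": 0,"rx": 0,"ry": 0,"rz": 0}

```text
t: 27.43
eef_pos: [544.1, -194.5, -7.8]
tcp_rot: [3.141, -0.0, 0.327]
ft_force: [-2.4, 0.7, 5.0]
opening: 0.419
grip_force: 30.0
```

In contact with the plate (+5 N). I release and raise.

Request:
step_arm:
  plan:
    - {"x": 0,"y": 0,"z": 0,"rx": 0,"ry": 0,"rz": 0}
    - {"x": 0,"y": 0,"z": 0,"rx": 0,"ry": 0,"rz": 0}
    - {"x": 0,"y": 0,"z": 0,"rx": 0,"ry": 0,"rz": 0}
    - {"x": 0,"y": 0,"z": 0,"rx": 0,"ry": 0,"rz": 0}
    - {"x": 0,"y": 0,"z": 0,"rx": 0,"ry": 0,"rz": 0}
    - {"x": 0,"y": 0,"z": 0,"rx": 0,"ry": 0,"rz": 0}
    - {"x": 0,"y": 0,"z": -0.4,"rx": 0,"ry": 0,"rz": 0}
    - {"x": 0,"y": 0,"z": -0.7,"rx": 0,"ry": 0,"rz": 0}
    - {"x": 0,"y": 0,"z": -0.9,"rx": 0,"ry": 0,"rz": 0}
    - {"x": 0,"y": 0,"z": -0.9,"rx": 0,"ry": 0,"rz": 0}
  jaw: -1

```text
t: 28.27
eef_pos: [543.8, -194.3, 65.4]
tcp_rot: [-3.141, 0.0, 0.327]
ft_force: [0.5, -0.3, 0.3]
opening: 0.992
grip_force: 0.0
```

Request:
step_arm:
  plan:
    - {"x": 0,"y": 0,"z": -0.9,"rx": 0,"ry": 0,"rz": 0}
    - {"x": 0,"y": 0,"z": -0.9,"rx": 0,"ry": 0,"rz": 0}
    - {"x": 0,"y": 0,"z": -0.9,"rx": 0,"ry": 0,"rz": 0}
    - {"x": 0,"y": 0,"z": -0.9,"rx": 0,"ry": 0,"rz": 0}
    - {"x": 0,"y": 0,"z": -0.7,"rx": 0,"ry": 0,"rz": 0}
    - {"x": 0,"y": 0,"z": -0.4,"rx": 0,"ry": 0,"rz": 0}
    - {"x": 0,"y": 0,"z": 0,"rx": 0,"ry": 0,"rz": 0}
    - {"x": 0,"y": 0,"z": 0,"rx": 0,"ry": 0,"rz": 0}
    - {"x": 0,"y": 0,"z": 0,"rx": 0,"ry": 0,"rz": 0}
    - {"x": 0,"y": 0,"z": 0,"rx": 0,"ry": 0,"rz": 0}

```text
t: 29.1
eef_pos: [543.6, -194.2, 180.5]
tcp_rot: [-3.14, 0.001, 0.327]
ft_force: [0.1, 0.0, 0.4]
opening: 1.002
grip_force: 0.0
```

Run:
```python
from h import *
s=state();print(s['eef_pos'],s['t'])
a=cam('scene')['image'][180:400,70:450];c=cam('wrist');w=c['image']
im=np.zeros((600,760,3),np.uint8);im[:314,:543]=cv2.resize(a,(543,314));im[314:,:380]=cv2.resize(w,(380,286));cv2.imwrite('pics/c9.png',im[...,::-1])
P=cloud(c);hsv=cv2.cvtColor(w,cv2.COLOR_RGB2HSV).astype(int);h,sa,v=[hsv[...,i] for i in range(3)];z=P[...,2]
near=(abs(P[...,0]-543)<150)&(abs(P[...,1]+194)<130)
for nm,m in(('brass',(h>8)&(h<24)&(sa>110)&(abs(z-69)<6)&near),('barrel',(sa<50)&(v>130)&(abs(z-53)<4)&near)):
    k,l,st,ce=cv2.connectedComponentsWithStats(m.astype(np.uint8))
    for i in range(1,k):
        if st[i,4]>40:
            q=P[l==i];R=cv2.minAreaRect(q[:,:2].astype(np.float32));print(nm,st[i,4],q.mean(0).round(1),np.round(R[0],1),np.round(R[1]),round(R[2],1))
```

```text
[ 543.55069949 -194.21475954  180.4789345 ] 29.1
brass 80 [ 483.6 -214.9   67.9] [ 481.6 -215.2] [13. 16.] 15.6
barrel 4669 [ 546.4 -193.    52.9] [ 544.1 -193.8] [113.  40.] 18.8
```

View pics/c9.png

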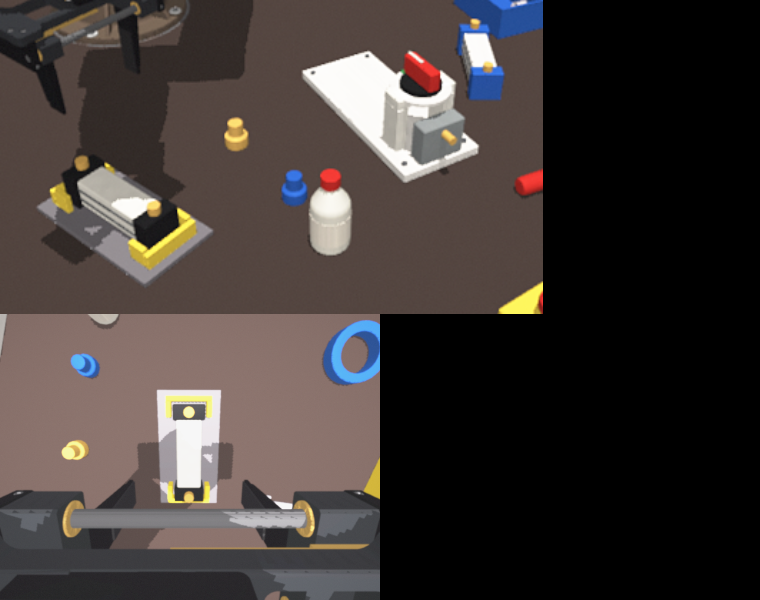

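The cylinder lies centred in both saddles, fittings up (crop (80,160) and (153,208)). The barrel top is at z=53 with its centre at (544,−194). The knob is at green, the other objects are in place, and the arm is clear.

```bash
python3 -c "
from cell import *
print(job_done())"
```

```text
the job is handed in; nothing more can be done
None
```

The cylinder is out of the fixture and lying fittings up, centred in both carrier saddles; the knob was left at the green mark, and I handed the job in at about 29 s (no verdict came back). The first knob grasp closed on air because the real fingertips sit about 27 mm above the reported TCP, and I used a single grasp for the knob turn, not the two suggested.

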